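# Put the ventilation spacer beside the relay and hold the row closed

## Task

The black relay sits loose on the mounting rail between a breaker and an end clamp and needs its ventilation spacer. Take the spacer that stands on the bench and set it fully down on the rail, its lips astride it, in whichever gap beside the relay is already wide enough for it, without shifting the relay to make room, and let go of it. Then grip the relay, push it along the rail until the spacer is squeezed flush between the relay and the neighbour on that side, and finish while still holding it pressed there firmly, so that I can screw another clamp in behind it.

Things in the scene. Friction and masses are not known exactly. Their poses are not given: they have to be found in the camera images.
- rail_top (a point): Middle of the top of the steel mounting rail, a top-hat profile 35 mm wide and 270 mm long, fixed; its top is 18 mm above the bench. y runs along the rail, x across it (away from the robot at yaw 0; turned by up to 0.25 rad), z up. Modules sit with their underside on the rail top, two lips reaching 6 mm down past its edges. Terminal rows (31 mm high) fill it from 84 to 127 mm either side.
- rail: The fixed assembly: grey metal back plate 165 x 300 x 3 mm lying on the bench, carrying the rail. Origin on the bench under the rail's middle, axes as the rail's. The plate reaches 68 mm to -x and 97 mm to +x; a slotted wiring duct lies along its back, top 33 mm above the bench, front face at x = +64 mm.
- relay: Black relay, loose on the rail near its middle: 48 mm across the rail (x), 40 mm along it (y), 40 mm high over the rail top, sides vertical, front and back free for fingers. Origin at the centre of its underside, level with the rail top; z up. Its lips straddle the rail (notch 38 mm wide, 6 mm deep), so it slides along with little drag; not latched, it can lift off. About 0.2 kg.
- breaker: White two-pole breaker with black toggles, fixed on the rail on one side of the relay (either side): 48 mm across, 36 mm along the rail (y), 45 mm high. Origin at the centre of its underside, level with the rail top.
- end_clamp: Slim light-grey end clamp with one screw on top, fixed on the rail on the relay's other side: 48 mm across, 12 mm along the rail (y), 34 mm high. Origin at the centre of its underside, level with the rail top.
- spacer: Light-grey spacer, loose (60 g), upright on the bench at the right: 48 mm (x) by 14 mm thick (y), 36 mm high over its origin; on it a grip tab 30 mm (x) by 14 mm (y), from 36 to 68 mm. Below, two lips 6 mm deep, notch 38 mm (x). Origin on the underside between the lips: 6 mm above the bench now, level with the rail top when seated, its y then along the rail. Front and back alike.
Things that resemble listed ones, but are neither listed nor needed, are in the scene too. What is shaped like the relay but pink is not meant.

How it is judged (in metres and radians):
On the way:
1. the spacer is fully down on the rail, astride it, in the gap between relay and end clamp, let go, and the relay has not been shifted to make room (less than 6 mm) (z of spacer in the frame of rail_top between -0.002 and 0.002 m and x of spacer in the frame of rail_top between -0.003 and 0.003 m and angle between the z axis of spacer and the z axis of rail_top, either way round below 0.12 rad and horizontal distance between spacer and end_clamp below 0.022 m and horizontal distance between spacer and relay below 0.036 m and contact force between the fingers and spacer below 0.2 N and distance of relay from where it was at the start of the episode below 0.006 m), for 0.2 s.
At the end, for the whole second after the job is handed in: Spacer and relay stand upright on the rail (within 3 mm, 0.06 rad); the spacer, untouched by the fingers, is closed up between relay and end clamp (each within 2.5 mm of touching); the fingers hold the relay still, pressing more than 4 N through the spacer into the clamp (z of spacer in the frame of rail_top between -0.002 and 0.002 m and z of relay in the frame of rail_top between -0.002 and 0.003 m and x of spacer in the frame of rail_top between -0.003 and 0.003 m and angle between the z axis of each of spacer, relay and the z axis of rail_top, either way round below 0.06 rad and angle between the y axis of relay and the y axis of rail_top, either way round below 0.06 rad and horizontal distance between spacer and end_clamp below 0.0155 m and horizontal distance between spacer and relay below 0.0295 m and contact force between relay and spacer above 4 N and contact force between spacer and end_clamp above 4 N and contact force between the fingers and relay above 3 N and contact force between the fingers and spacer below 0.5 N and linear speed of relay below 0.01 m/s); the arm keeps its last pose, push and grip.
It also fails if it takes over 48 s, if anything falls off the work surface, if the arm or the gripper's body presses on something with over 40 N, if the wrist force passes 120 N, or if a joint passes its speed limit or range.

## Robot

A 6-joint arm with a two-finger parallel gripper is mounted at the origin on a cart in front of the work surface, level with it; the furniture and walls round the work are solid. World frame = base frame: x ahead of the robot, y to its left, z up, the work surface at z = 0. Lengths are in mm, angles in rad, forces in N, time in s.
With the tool pointing down it reaches from about 350 to 775 mm from the base axis. Payload 7.3 kg.
Tool frame: the origin (TCP) lies midway between the tips of the shut fingers; the grasp point (between the pads) lies bot.tcp_to_grasp behind it (bot.tcp_to_grasp is the distance from the TCP to the grasp point, in mm); z points along the fingers, y is the direction in which the jaws open and shut (so a half turn about z gives the same grasp; the last joint's range is limited). The gripper opens to 92 mm and grips with 3 to 60 N. Pads are 19 mm wide; open, the fingers measure 130 mm over their backs; the gripper's body (75 mm by 190 mm) begins 47 mm behind the grasp point.
Start: joints at [1.124, 0.342, 1.524, -0, 1.275, -0.146], TCP at [155.534, 501.452, 226.741] pointing down, gripper open.
Joint ranges: [-2.53, 2.53], [-0.77, 2.02], [0.04, 2.7], [-1, 4.14], [0.28, 2.66], [-3.11, 3.11]. Speed limits (rad/s): [2.57, 2.57, 3.14, 3.14, 3.14, 3.14].

## Interface

Orientations are given as [roll, pitch, yaw] about the fixed x, y, z axes, in that order (R = Rz(yaw) Ry(pitch) Rx(roll)).
In Python, from plant import bot gives the robot as it stands.
- The arm moves only by the shell command python3 -m inch 'ROWS'. ROWS is JSON, one flat list of numbers, 7 for each row, row after row: the shift along the world's x, y, z in cm, then the turn, a rotation vector about the world's x, y, z in degrees, then the gripper command: -1 is shut, 1 is fully open, values between are in proportion. In form: [tx, ty, tz, ax, ay, az, fingers, tx, ty, tz, ax, ay, az, fingers, ...]. A call has exactly 5 rows; each row is the pose to reach, as a shift and turn from the pose measured when the call began; what a row does not reach only later rows make up. A row lasts 1/10 s, in which the tool goes at most 50 mm and 8.59 degrees, less where a joint would pass 70% of its speed; a pose out of reach is approached as far as the arm can. A call with a gripper value outside its range is refused whole. The fingers move at their own pace and stop on an object; the grip force is fixed at half the most. Time passes only in rows, so rows that repeat a pose let the fingers close, or fill a call up. It gives the time, the measured TCP pose, the force and the opening at its end, in the units of the state.
- bot.get_obs(): the state, without advancing time (a new reading comes with each control period).
- bot.capture(name): name is "side" or "top"; returns the picture (420x560x3 uint8, red, green, blue); there is no depth.
- bot.calibration(name): a dict with "fx", "fy", "cx", "cy" (pixels), "cam_to_world" (4x4, takes a point from camera to world coordinates). Camera axes: x right, y down, z forward; pixel columns grow to the right and rows downward; lengths in mm; the calibration is good to about 2 mm. A picture is of the moment at which its call begins. calibration takes no time and is no camera call.
- bot.close_job(): hands the job in, once; it reports no verdict.
The state is a dict: "time": time; "joint_positions": joint angles; "dq": joint speeds; "tau": joint torques, N m; "tool_pos": TCP position; "tcp_rot": TCP orientation; "contact_force": force on the tool from outside, world axes, zero at the start; "moment": the same for the moment, N m; "grip_width": finger opening in mm.
Only numpy, scipy, OpenCV 4.12 (cv2) and the standard library are available. Lean on these libraries where they do the work, as an engineer would, in place of code of your own. Each camera call takes 0.05 s, during which the arm holds its last target.

## Working session

There is one attempt and no reset: what is moved stays moved. The work goes in short steps, Python scripts to look and compute and a shell command to move; the robot and the scene stay as the last step left them, time stands still between calls to the robot, and variables do not carry over. Pictures are saved under pics/ and viewed, and the job is handed in when it is done.

```bash
ls; mkdir -p pics; python3 - <<'E'
from plant import bot
import cv2
o=bot.get_obs(); print(o); print(bot.tcp_to_grasp)
for n in ["side","top"]:
    im=bot.capture(n); cv2.imwrite(f"pics/{n}0.png",im[:,:,::-1]); c=bot.calibration(n); print(n,c)
E
```

```text
pics
{'time': 0.0, 'joint_positions': array([ 1.12400660e+00,  3.42738301e-01,  1.52499986e+00, -1.19704185e-05,
        1.27543263e+00, -1.46019769e-01]), 'dq': array([-0.00125784,  0.00011473,  0.00204386,  0.00176998, -0.00116676,
        0.00124614]), 'tau': array([-2.58965163e-03, -4.31220603e+01, -2.44228131e+01,  7.15872017e-02,
        5.55862812e-02, -2.10900348e-04]), 'tool_pos': array([155.34704298, 501.06011149, 226.04288308]), 'tcp_rot': array([-3.14002965e+00, -2.18295760e-04,  2.84082602e+00]), 'contact_force': array([0.14001332, 0.13180598, 0.15878781]), 'moment': array([ 0.05307012, -0.00150036,  0.00573186]), 'grip_width': 91.92944953508916}
18.8
side {'fx': 532.9239463656243, 'fy': 532.9239463656243, 'cx': 288.16422159916254, 'cy': 211.678330670993, 'cam_to_world': array([[ 7.71727361e-01, -4.93405892e-01,  4.01232484e-01,
         3.68561933e+01],
       [-6.35948672e-01, -5.96278185e-01,  4.89920006e-01,
        -6.40739420e+02],
       [-2.48323979e-03, -6.33247938e-01, -7.73945012e-01,
         8.56385898e+02],
       [ 0.00000000e+00,  0.00000000e+00,  0.00000000e+00,
         1.00000000e+00]])}
top {'fx': 495.40654225966205, 'fy': 495.40654225966205, 'cx': 274.5587982014952, 'cy': 201.74736690170752, 'cam_to_world': array([[-1.44962687e-02, -9.98099857e-01,  5.98876669e-02,
         4.12735144e+02],
       [-9.99178530e-01,  1.21930473e-02, -3.86470507e-02,
        -9.29582618e+01],
       [ 3.78434027e-02, -6.03987091e-02, -9.97456702e-01,
         8.84429952e+02],
       [ 0.00000000e+00,  0.00000000e+00,  0.00000000e+00,
         1.00000000e+00]])}
```

View pics/top0.png

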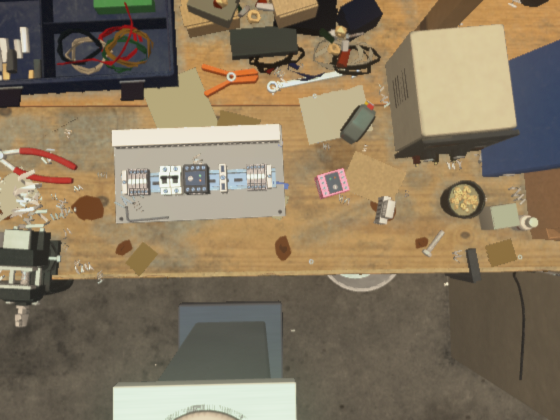

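View pics/side0.png

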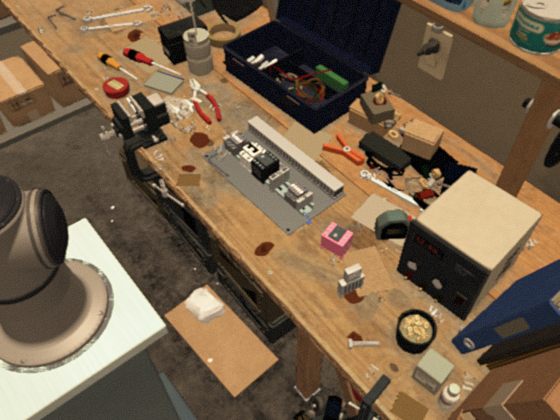

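```bash
python3 - <<'E'
import cv2
t=cv2.imread("pics/top0.png"); s=cv2.imread("pics/side0.png")
cv2.imwrite("pics/t_rail.png",cv2.resize(t[115:235,100:300],None,fx=4,fy=4,interpolation=cv2.INTER_CUBIC))
cv2.imwrite("pics/t_sp.png",cv2.resize(t[160:240,310:410],None,fx=6,fy=6,interpolation=cv2.INTER_CUBIC))
cv2.imwrite("pics/s_rail.png",cv2.resize(s[105:240,200:350],None,fx=4,fy=4,interpolation=cv2.INTER_CUBIC))
cv2.imwrite("pics/s_sp.png",cv2.resize(s[215:305,315:415],None,fx=6,fy=6,interpolation=cv2.INTER_CUBIC))
E
```

```text
(no output)
```

View pics/t_rail.png

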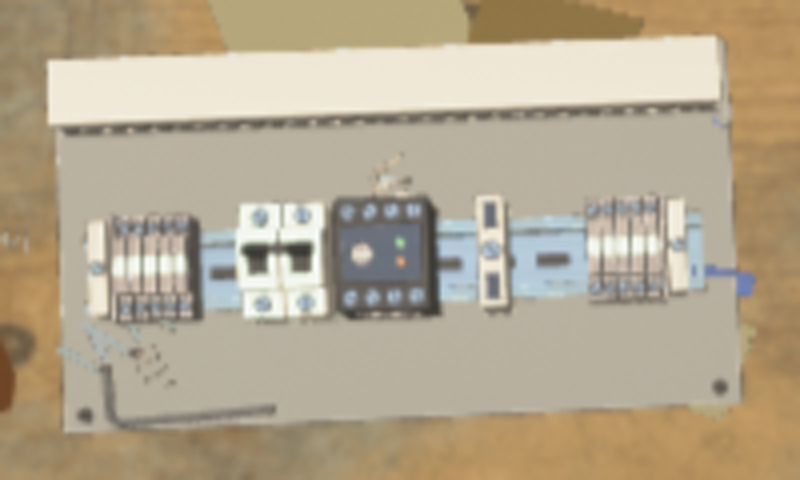

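View pics/t_sp.png

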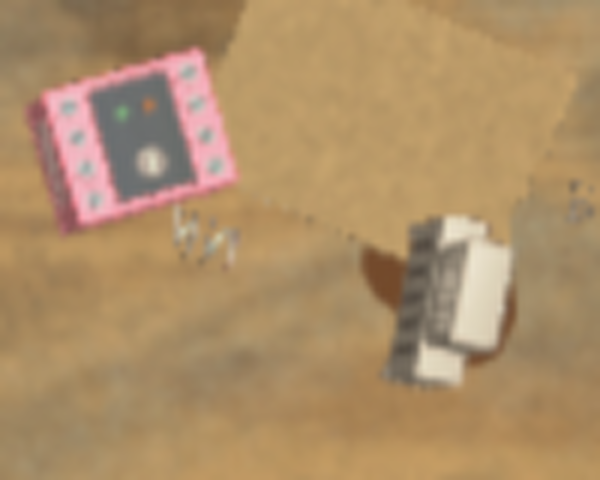

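View pics/s_rail.png

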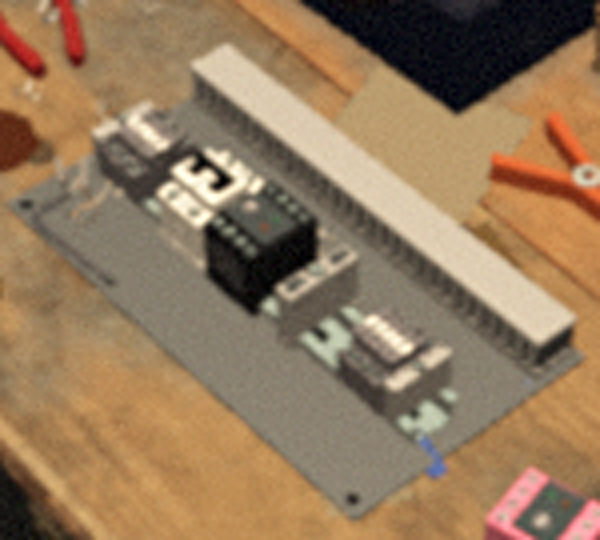

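View pics/s_sp.png

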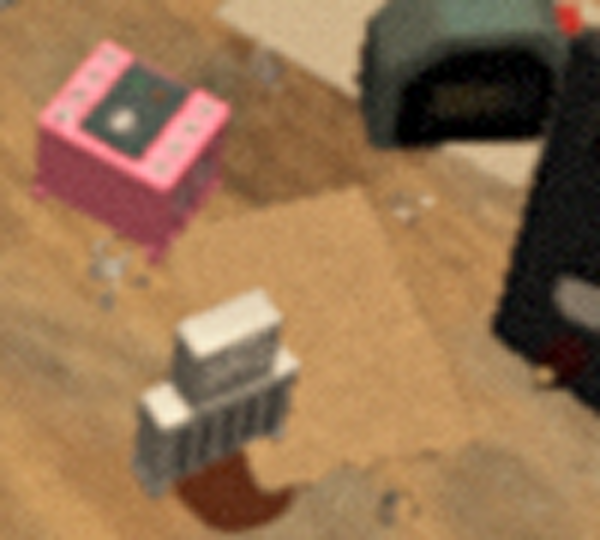

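```bash
cat > h.py <<'E'
import numpy as np, cv2
from plant import bot
def cast(name,uv,z):
    c=bot.calibration(name); T=np.array(c["cam_to_world"]); uv=np.atleast_2d(uv).astype(float)
    d=np.c_[(uv[:,0]-c["cx"])/c["fx"],(uv[:,1]-c["cy"])/c["fy"],np.ones(len(uv))]@T[:3,:3].T
    o=T[:3,3]; return o+d*((z-o[2])/d[:,2])[:,None]
def proj(name,P):
    c=bot.calibration(name); T=np.array(c["cam_to_world"]); q=(np.atleast_2d(P)-T[:3,3])@T[:3,:3]
    return np.c_[c["fx"]*q[:,0]/q[:,2]+c["cx"],c["fy"]*q[:,1]/q[:,2]+c["cy"]]
def unz(uv,x0,y0,f): return (np.array(uv,float)+.5)/f-.5+np.array([x0,y0])
def rep(n,name,uv,z):
    P=cast(name,uv,z); e=np.roll(P,-1,0)-P
    print(n,"ctr",P.mean(0).round(1),"edges",np.linalg.norm(e,axis=1).round(1),"ang",np.degrees(np.arctan2(e[:,1],e[:,0])).round(1)); return P
E
python3 - <<'E'
from h import *
f=lambda p:unz(p,100,115,4)
rep("relay","top",f([(335,200),(428,197),(435,312),(338,317)]),58)
rep("clamp","top",f([(478,196),(505,195),(508,309),(481,311)]),52)
rep("brk","top",f([(239,206),(322,203),(327,315),(243,319)]),63)
rep("plate","top",f([(65,432),(740,403)]),3)
rep("duct","top",f([(48,60),(718,37),(720,103),(50,125)]),33)
rep("tab","top",unz([(466,237),(514,247),(490,352),(442,340)],310,160,6),74)
g=lambda p:unz(p,200,105,4)
rep("relayS","side",g([(252,180),(317,227),(270,268),(208,218)]),58)
rep("clampS","side",g([(337,241),(357,258),(297,301),(278,284)]),52)
rep("ductS","side",g([(228,45),(578,322),(537,348),(193,68)]),33)
rep("tabS","side",unz([(180,325),(263,290),(280,318),(193,356)],315,215,6),74)
E
```

```text
relay ctr [502.4   6.1  58. ] edges [38.6 48.3 40.2 49. ] ang [ -88.7 -176.9   92.3    1.3]
clamp ctr [504.2 -38.8  52. ] edges [11.3 48.2 11.3 48.6] ang [ -88.4 -179.    93.6    1. ]
brk ctr [500.5  47.2  63. ] edges [34.1 46.6 34.4 46.9] ang [ -88.4 -177.7   92.1    2. ]
plate ctr [436.7   3.9   3. ] edges [297.4 297.4] ang [-88.3  91.7]
duct ctr [581.1   7.8  33. ] edges [288.1  29.  287.6  28.2] ang [ -88.4 -179.1   91.5    2. ]
tab ctr [ 447.8 -313.9   74. ] edges [13.6 29.8 13.7 29.3] ang [-102.4  165.4   75.3  -14.8]
relayS ctr [502.    3.2  58. ] edges [49.8 38.  49.5 36.2] ang [ -84.6 -168.5   93.2   12.5]
clampS ctr [506.3 -37.9  52. ] edges [16.2 43.3 15.6 43.2] ang [ -89.2 -174.9   90.5    6. ]
ductS ctr [580.8   5.6  33. ] edges [290.   28.6 286.5  28. ] ang [-88.5 179.4  91.4   6.4]
tabS ctr [ 448.2 -315.8   74. ] edges [27.9 10.6 29.3 11.1] ang [ -13.7 -106.6  166.9   66.5]
```

```bash
python3 -m inch '[3.5,-3.4,0,0,0,-8,1, 7,-6.8,0,0,0,-16,1, 10.5,-10.2,0,0,0,-24,1, 14,-13.6,0,0,0,-32,1, 17.5,-17,0,0,0,-40,1]'
```

```text
time: 0.6
tool_pos: [331.2, 329.5, 225.9]
tcp_rot: [-3.14, -0.0, 2.137]
contact_force: [1.1, 0.5, -0.0]
grip_width: 92.1
```

```bash
python3 -m inch '[2,-4.5,0,0,0,-8,1, 4,-9,0,0,0,-16,1, 6,-13.5,0,0,0,-24,1, 8,-18,0,0,0,-32,1, 10,-22.5,0,0,0,-40,1]'
```

```text
time: 1.1
tool_pos: [431.5, 102.6, 225.8]
tcp_rot: [-3.14, -0.0, 1.433]
contact_force: [-0.1, 1.1, 0.2]
grip_width: 92.0
```

```bash
python3 -m inch '[0.5,-4.9,0,0,0,-2,1, 1,-9.8,0,0,0,-4,1, 1.5,-14.7,0,0,0,-6,1, 2,-19.6,0,0,0,-7,1, 2,-24.5,0,0,0,-7.5,1]'; python3 -c "
from plant import bot; print(bot.get_obs())"
```

```text
time: 1.6
tool_pos: [451.4, -144.5, 225.6]
tcp_rot: [-3.14, -0.0, 1.302]
contact_force: [1.3, 0.2, -0.4]
grip_width: 92.0
{'time': 1.6, 'joint_positions': array([-4.71839789e-01,  2.50789576e-01,  1.65747616e+00,  7.78794192e-05,
        1.23536259e+00, -2.02706207e-01]), 'dq': array([-9.63183664e-01,  2.32924764e-01, -3.13862767e-01, -1.27229752e-04,
        8.23605721e-02, -8.80543114e-01]), 'tau': array([  3.92609686, -39.99944329, -22.22729623,  -0.09575379,
         0.17595573,   1.22317582]), 'tool_pos': array([ 451.39333713, -144.53989207,  225.62122522]), 'tcp_rot': array([-3.13961345e+00, -4.81805446e-04,  1.30163656e+00]), 'contact_force': array([ 1.32234242,  0.16216431, -0.44237402]), 'moment': array([-0.08525351,  0.09445321, -0.03636003]), 'grip_width': 91.97040606224576}
```

```bash
python3 -m inch '[0,-4.5,0,0,0,0.7,1, -0.2,-9,0,0,0,0.7,1, -0.3,-13,0,0,0,0.7,1, -0.3,-16,0,0,0,0.7,1, -0.3,-17,0,0,0,0.7,1]';  python3 - <<'E'
from h import *
print(cast("side",[(401,270),(476,315),(415,208),(487,255)],0)); print(cast("side",[(415,208),(487,250)],120))
t=bot.capture("top"); s=bot.capture("side")
cv2.imwrite("pics/t1.png",cv2.resize(t[130:260,300:460,::-1],None,fx=4,fy=4,interpolation=cv2.INTER_CUBIC))
cv2.imwrite("pics/s1.png",cv2.resize(s[150:310,300:460,::-1],None,fx=4,fy=3.6,interpolation=cv2.INTER_CUBIC))
E
```

```text
time: 2.1
tool_pos: [447.8, -317.2, 224.8]
tcp_rot: [-3.139, -0.0, 1.311]
contact_force: [0.4, -0.2, -0.3]
grip_width: 91.7
[[ 5.55123178e+02 -3.46387856e+02  0.00000000e+00]
 [ 5.87918363e+02 -4.97466012e+02  0.00000000e+00]
 [ 6.91026881e+02 -2.59696124e+02  1.13686838e-13]
 [ 7.09506499e+02 -4.29144247e+02  0.00000000e+00]]
[[ 599.36203373 -313.08933831  120.        ]
 [ 623.59600467 -452.45467799  120.        ]]
```

View pics/t1.png

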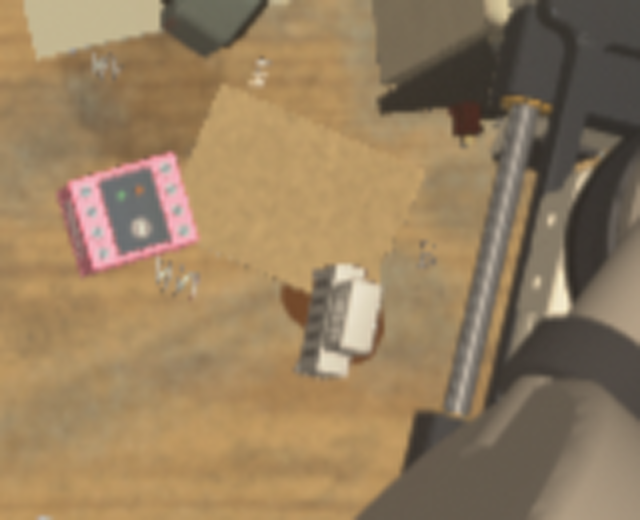

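View pics/s1.png

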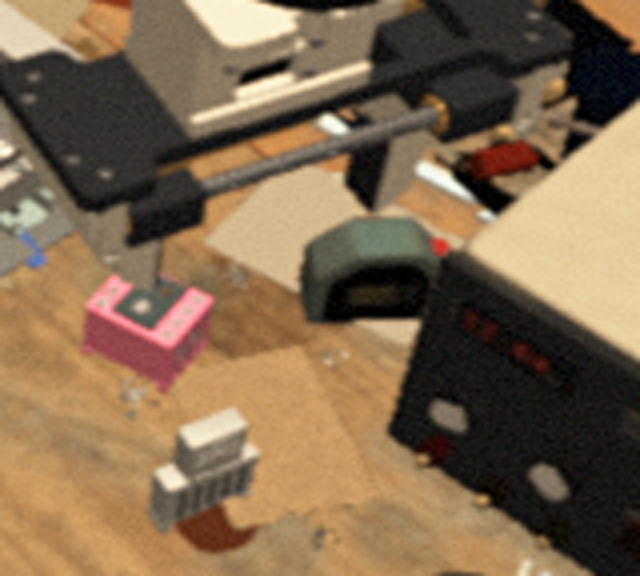

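```bash
python3 -m inch '[0,0.25,-4,0,0,0,0.4, 0,0.25,-8,0,0,0,0.2, 0,0.25,-12,0,0,0,0, 0,0.25,-15,0,0,0,0, 0,0.25,-15,0,0,0,0]'; python3 - <<'E'
from h import *
t=bot.capture("top"); s=bot.capture("side")
cv2.imwrite("pics/t2.png",cv2.resize(t[130:260,300:460,::-1],None,fx=4,fy=4,interpolation=cv2.INTER_CUBIC))
cv2.imwrite("pics/s2.png",cv2.resize(s[150:310,300:460,::-1],None,fx=4,fy=3.6,interpolation=cv2.INTER_CUBIC))
print(bot.get_obs()["tool_pos"])
E
```

```text
time: 2.7
tool_pos: [446.1, -308.9, 71.4]
tcp_rot: [-3.131, -0.006, 1.314]
contact_force: [1.3, 1.4, 0.3]
grip_width: 56.7
[ 448.45012789 -311.64486401   75.63807194]
```

View pics/s2.png

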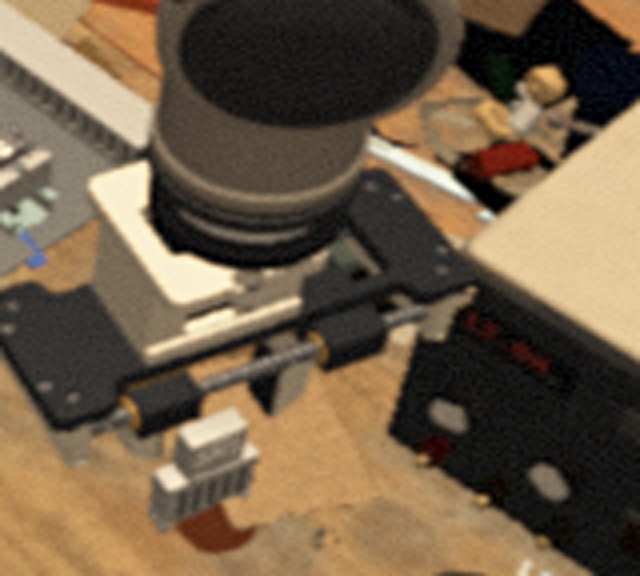

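View pics/t2.png

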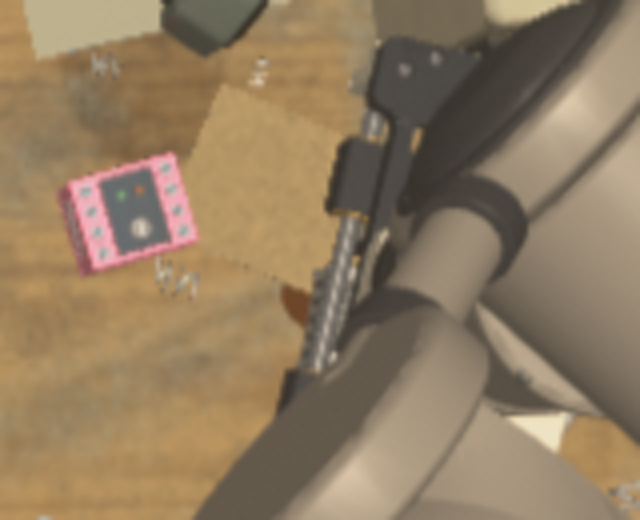

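```bash
python3 -m inch '[0,-0.28,0,0,0,0,0, 0,-0.28,0,0,0,0,0, 0,-0.28,0,0,0,0,0, 0,-0.28,0,0,0,0,0, 0,-0.28,0,0,0,0,0]'; python3 - <<'E'
from h import *
T=bot.get_obs(); print(T["tool_pos"],T["tcp_rot"])
s=bot.capture("side")
cv2.imwrite("pics/s3.png",cv2.resize(s[215:305,300:420,::-1],None,fx=6,fy=6,interpolation=cv2.INTER_CUBIC))
E
```

```text
time: 3.3
tool_pos: [448.5, -314.5, 76.0]
tcp_rot: [-3.139, -0.001, 1.313]
contact_force: [-0.5, -0.2, 0.3]
grip_width: 46.0
[ 448.53065265 -314.52901634   75.99478053] [-3.13878969e+00 -1.32361045e-03  1.31314976e+00]
```

View pics/s3.png

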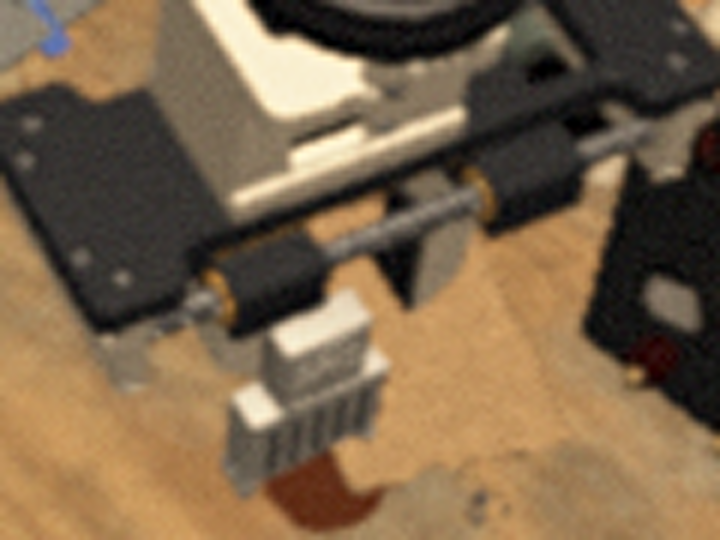

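```bash
python3 - <<'E'
from h import *
print((proj("side",[[448.5+23*np.cos(.2577),-314.5-23*np.sin(.2577),76]])-np.array([300,215])+.5)*6-.5)
print(cast("side",unz([(410,305),(470,265),(380,270)],300,215,6),76).round(1))
E
```

```text
[[386.42957251 287.14093946]]
[[ 471.6 -329.2   76. ]
 [ 495.2 -330.4   76. ]
 [ 473.5 -314.8   76. ]]
```

```bash
python3 -m inch '[0,0,-1,0,0,0,0, 0,0,-2,0,0,0,0, 0,0,-2.8,0,0,0,0, 0,0,-2.9,0,0,0,0, 0,0,-2.9,0,0,0,0]' && python3 -m inch '[0,0,0,0,0,0,-0.3, 0,0,0,0,0,0,-1, 0,0,0,0,0,0,-1, 0,0,0,0,0,0,-1, 0,0,0,0,0,0,-1]'
```

```text
time: 3.85
tool_pos: [448.2, -314.3, 46.2]
tcp_rot: [-3.137, -0.002, 1.313]
contact_force: [-0.0, -0.7, -0.1]
grip_width: 45.8
time: 4.35
tool_pos: [448.4, -314.4, 46.4]
tcp_rot: [-3.138, -0.002, 1.313]
contact_force: [0.1, -0.5, 0.7]
grip_width: 30.0
```

```bash
python3 -m inch '[0,0,2,0,0,0,-1, 0,0,6,0,0,0,-1, 0,0,9,0,0,0,-1, 0,1.5,10.4,0,0,0,-1, 0.5,4,10.4,0,0,4,-1]' && python3 -m inch '[1,4,0,0,0,3,-1, 2,8,0,0,0,6,-1, 3,12,0,0,0,9,-1, 4,16,0,0,0,12,-1, 4.5,19,0,0,0,13,-1]'; python3 -m inch '[0,0,0,0,0,0,-1, 0,0,0,0,0,0,-1, 0,0,0,0,0,0,-1, 0,0,0,0,0,0,-1, 0,0,0,0,0,0,-1]'
```

```text
time: 4.85
tool_pos: [453.7, -274.8, 152.2]
tcp_rot: [-3.141, 0.0, 1.382]
contact_force: [0.3, 0.6, -1.6]
grip_width: 29.7
time: 5.35
tool_pos: [498.0, -81.4, 151.3]
tcp_rot: [-3.14, -0.001, 1.612]
contact_force: [-0.6, -0.3, -0.9]
grip_width: 29.9
time: 5.85
tool_pos: [497.8, -82.3, 151.2]
tcp_rot: [-3.139, -0.001, 1.61]
contact_force: [-0.3, -0.4, -1.7]
grip_width: 29.7
```

```bash
python3 -m inch '[0.3,2.5,0,0,0,-0.6,-1, 0.6,5,0,0,0,-0.6,-1, 0.6,5.9,-1.5,0,0,-0.6,-1, 0.6,5.9,-3,0,0,-0.6,-1, 0.6,5.9,-3,0,0,-0.6,-1]';python3 -m inch '[0,0,0,0,0,0,-1, 0,0,0,0,0,0,-1, 0,0,0,0,0,0,-1, 0,0,0,0,0,0,-1, 0,0,0,0,0,0,-1]'; python3 - <<'E'
from h import *
t=bot.capture("top"); s=bot.capture("side")
cv2.imwrite("pics/t4.png",cv2.resize(t[115:235,100:300,::-1],None,fx=4,fy=4,interpolation=cv2.INTER_CUBIC))
cv2.imwrite("pics/s4.png",cv2.resize(s[105:225,230:350,::-1],None,fx=5,fy=5,interpolation=cv2.INTER_CUBIC))
E
```

```text
time: 6.35
tool_pos: [502.6, -23.4, 119.6]
tcp_rot: [-3.136, -0.002, 1.599]
contact_force: [-0.1, 0.3, -0.7]
grip_width: 29.8
time: 6.85
tool_pos: [502.8, -23.5, 120.0]
tcp_rot: [-3.136, -0.002, 1.599]
contact_force: [-0.7, 0.6, -0.4]
grip_width: 30.2
```

View pics/t4.png

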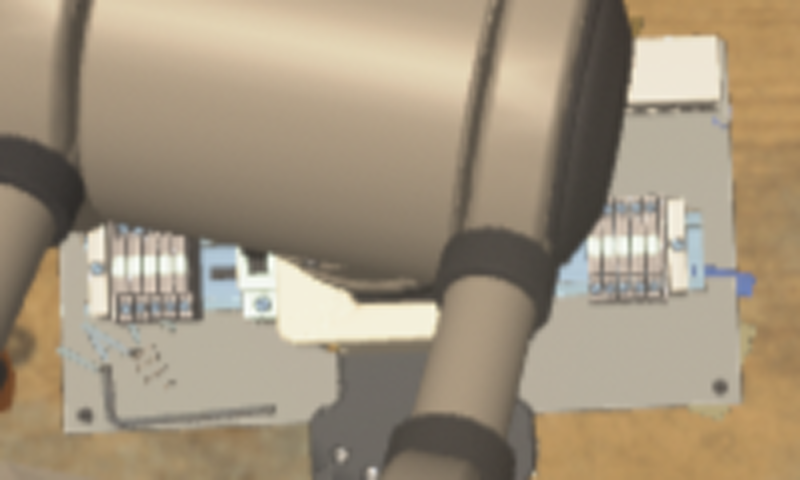

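View pics/s4.png

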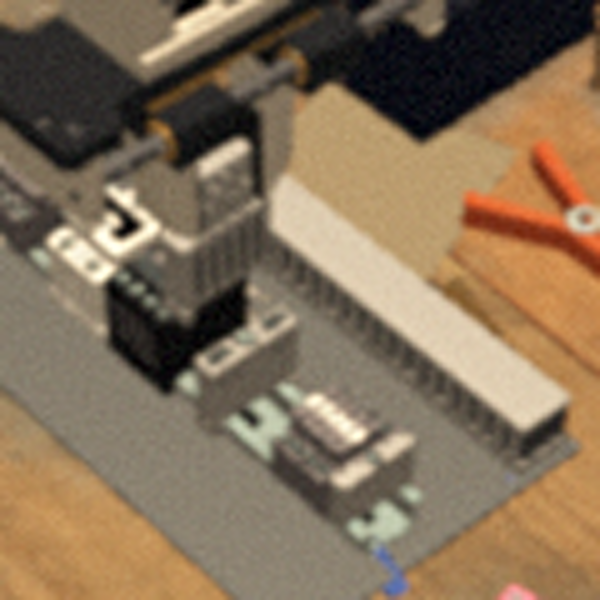

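```bash
python3 - <<'E'
from h import *
s=bot.capture("side")
cv2.imwrite("pics/s4raw.png",s[:,:,::-1])
cv2.imwrite("pics/s4b.png",cv2.resize(s[130:190,250:310,::-1],None,fx=10,fy=10,interpolation=cv2.INTER_CUBIC))
o=bot.get_obs(); p=o["tool_pos"]; a=o["tcp_rot"][2]-np.pi/2; ex=np.array([np.cos(a),np.sin(a),0]); ey=np.array([-ex[1],ex[0],0])
b=p-[0,0,40.4]
pts=[b+sx*ex-7*ey+[0,0,z] for sx,z in [(-24,36),(24,36),(-24,-6),(24,-6),(-15,68),(15,68),(-19,-6),(19,-6)]]
print(np.c_[pts,(proj("side",pts)-[250,130]+.5)*10-.5].round(1))
E
```

```text
[[478.8 -31.  115.3 158.6 250.8]
 [526.8 -29.7 115.3 343.1 139.4]
 [478.8 -31.   73.3 166.  398.9]
 [526.8 -29.7  73.3 344.9 288.1]
 [487.8 -30.8 147.3 188.7 110.3]
 [517.8 -29.9 147.3 306.8  40.5]
 [483.8 -30.9  73.3 184.9 387.2]
 [521.8 -29.8  73.3 326.5 299.5]]
```

View pics/s4b.png

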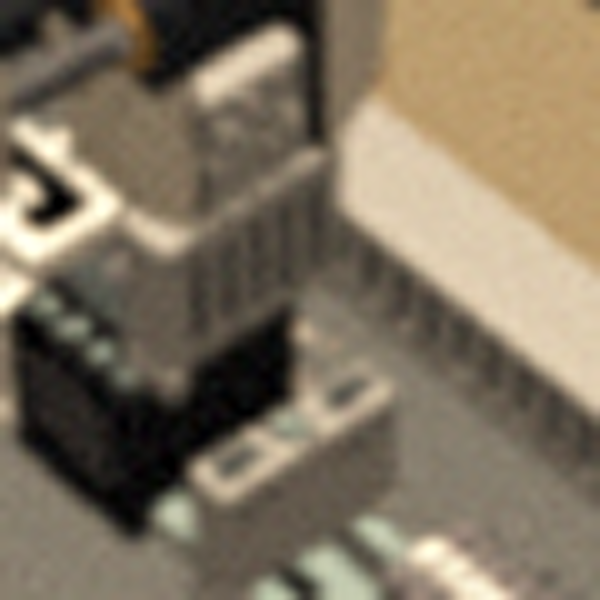

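```bash
python3 - <<'E'
from h import *
g=lambda p:unz(p,250,130,10)
for n,pts,z in [("shoulder",[(182,252),(325,153),(120,212)],115.3),("tab",[(205,103),(300,45),(190,80),(278,25)],147.3),("bottom",[(185,395),(295,318)],73.3),("clamp",[(220,500),(390,395),(192,462),(362,368)],52),("relaytop",[(20,310),(150,390)],58)]:
    print(n,cast("side",g(pts),z).round(1).tolist())
E
```

```text
shoulder [[482.2, -34.2, 115.3], [521.6, -30.4, 115.3], [479.7, -17.5, 115.3]]
tab [[491.6, -31.1, 147.3], [516.0, -30.1, 147.3], [493.3, -24.2, 147.3], [516.3, -22.8, 147.3]]
bottom [[482.5, -32.6, 73.3], [513.5, -29.8, 73.3]]
clamp [[481.8, -44.1, 52.0], [527.6, -43.4, 52.0], [483.9, -32.0, 52.0], [528.0, -33.6, 52.0]]
relaytop [[479.8, 20.8, 58.0], [486.5, -15.0, 58.0]]
```

```bash
python3 - <<'E'
import cv2
s=cv2.imread("pics/s4raw.png")[130:172,255:295]
s=cv2.convertScaleAbs(s,alpha=1.3,beta=10)
s=cv2.resize(s,None,fx=14,fy=14,interpolation=cv2.INTER_NEAREST)
for k in range(0,40,5):
    cv2.putText(s,str(255+k),(k*14,10),0,.35,(0,255,255),1); cv2.putText(s,str(130+k),(0,k*14+10),0,.35,(0,255,0),1)
cv2.imwrite("pics/s4c.png",s)
E
```

```text
(no output)
```

View pics/s4c.png

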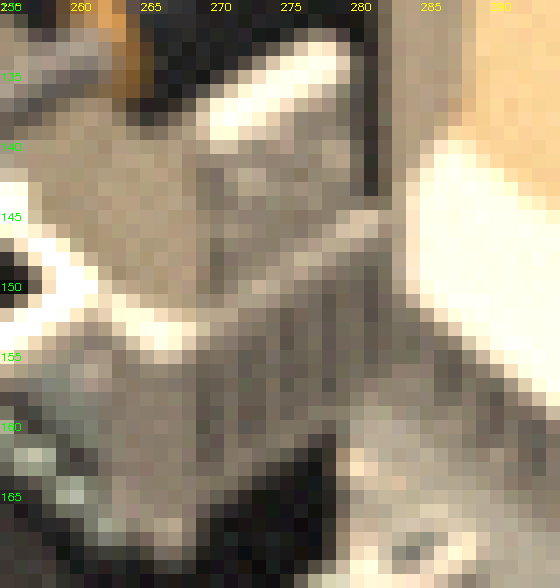

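```bash
python3 -m inch '[0.1,0,-1,0,0,0,-1, 0.1,0,-2,0,0,0,-1, 0.1,0,-2.5,0,0,0,-1, 0.1,0,-3,0,0,0,-1, 0.1,0,-3,0,0,0,-1]'; python3 - <<'E'
from h import *
s=bot.capture("side")
cv2.imwrite("pics/s5raw.png",s[:,:,::-1])
cv2.imwrite("pics/s5.png",cv2.resize(s[135:190,245:305,::-1],None,fx=10,fy=10,interpolation=cv2.INTER_CUBIC))
E
```

```text
time: 7.5
tool_pos: [503.1, -23.3, 88.8]
tcp_rot: [-3.134, -0.002, 1.599]
contact_force: [0.2, -1.1, -0.2]
grip_width: 30.0
```

View pics/s5.png

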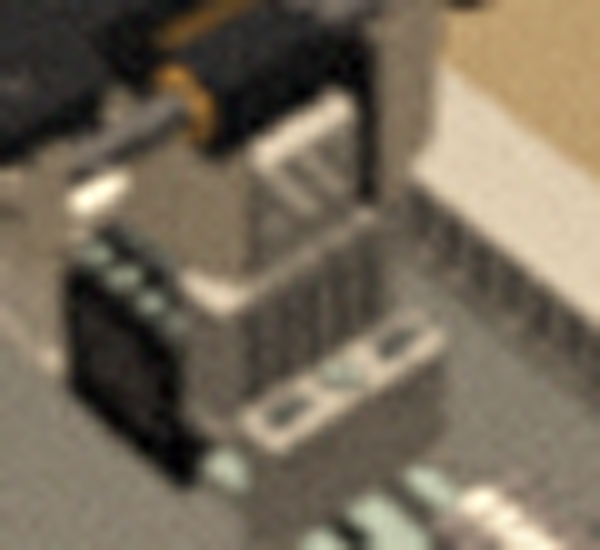

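```bash
python3 -m inch '[0.05,0,-0.7,0,0,0,-1, 0.05,0,-1.4,0,0,0,-1, 0.05,0,-2,0,0,0,-1, 0.05,0,-2.2,0,0,0,-1, 0.05,0,-2.2,0,0,0,-1]'; python3 - <<'E'
from h import *
s=bot.capture("side")
cv2.imwrite("pics/s6raw.png",s[:,:,::-1])
cv2.imwrite("pics/s6.png",cv2.resize(s[135:190,245:305,::-1],None,fx=10,fy=10,interpolation=cv2.INTER_CUBIC))
E
```

```text
time: 8.05
tool_pos: [503.6, -23.3, 66.8]
tcp_rot: [-3.134, -0.002, 1.599]
contact_force: [0.3, 0.4, 0.2]
grip_width: 30.0
```

View pics/s6.png

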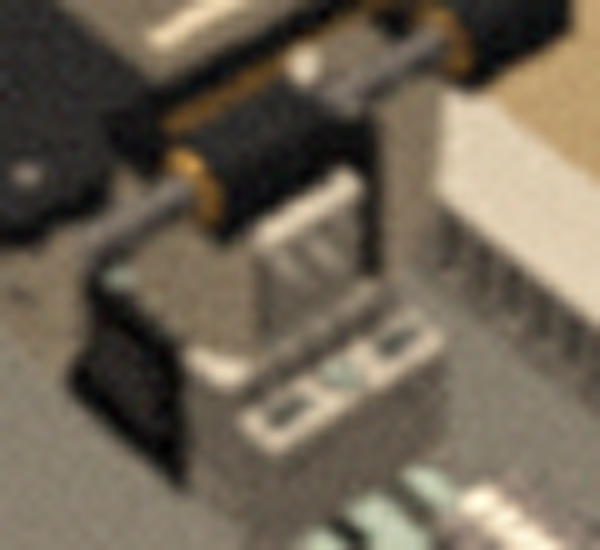

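```bash
python3 - <<'E'
from h import *
g=lambda p:unz(p,245,135,10)
print(cast("side",g([(240,385),(383,285)]),62.4).round(1))
print(cast("side",g([(245,415),(415,312),(275,452),(447,338)]),52).round(1))
E
```

```text
[[482.5 -33.7  62.4]
 [523.1 -30.2  62.4]]
[[483.9 -33.1  52. ]
 [529.6 -32.6  52. ]
 [482.2 -45.2  52. ]
 [530.  -42.7  52. ]]
```

```bash
python3 -m inch '[0,0,-0.2,0,0,0,-1, 0,0,-0.4,0,0,0,-1, 0,0,-0.5,0,0,0,-1, 0,0,-0.5,0,0,0,-1, 0,0,-0.5,0,0,0,-1]'
```

```text
time: 8.6
tool_pos: [504.0, -23.4, 62.3]
tcp_rot: [-3.135, -0.002, 1.599]
contact_force: [0.1, -0.7, 1.7]
grip_width: 29.8
```

```bash
python3 -m inch '[0,0,-0.15,0,0,0,-1, 0,0,-0.3,0,0,0,-1, 0,0,-0.4,0,0,0,-1, 0,0,-0.4,0,0,0,-1, 0,0,-0.4,0,0,0,-1]'
```

```text
time: 9.1
tool_pos: [504.4, -23.4, 58.4]
tcp_rot: [-3.136, -0.002, 1.599]
contact_force: [2.0, 0.6, 1.4]
grip_width: 29.6
```

```bash
python3 -m inch '[0,0,-0.1,0,0,0,-1, 0,0,-0.15,0,0,0,-1, 0,0,-0.15,0,0,0,-1, 0,0,-0.15,0,0,0,-1, 0,0,-0.15,0,0,0,-1]'
```

```text
time: 9.6
tool_pos: [504.5, -23.4, 58.3]
tcp_rot: [-3.137, -0.002, 1.599]
contact_force: [-3.6, 1.6, 15.7]
grip_width: 29.9
```

```bash
python3 -m inch '[0,0,0.1,0,0,0,-1, 0,0,0.1,0,0,0,0.2, 0,0,0.1,0,0,0,0.2, 0,0,0.1,0,0,0,0.2, 0,0,0.1,0,0,0,0.2]';python3 -m inch '[0,0,0.5,0,0,0,0.52, 0,0,2,0,0,0,0.52, 0,0,4,0,0,0,0.52, 0,0,6,0,0,0,0.52, 0,0,6,0,0,0,0.52]'; python3 - <<'E'
from h import *
s=bot.capture("side")
cv2.imwrite("pics/s7raw.png",s[:,:,::-1])
cv2.imwrite("pics/s7.png",cv2.resize(s[125:190,235:305,::-1],None,fx=10,fy=9,interpolation=cv2.INTER_CUBIC))
E
```

```text
time: 10.1
tool_pos: [504.3, -23.4, 59.0]
tcp_rot: [-3.136, -0.002, 1.599]
contact_force: [-0.5, 0.3, 0.1]
grip_width: 54.0
time: 10.6
tool_pos: [505.9, -23.8, 121.6]
tcp_rot: [-3.141, -0.0, 1.599]
contact_force: [0.2, -0.3, -0.5]
grip_width: 69.9
```

View pics/s7.png

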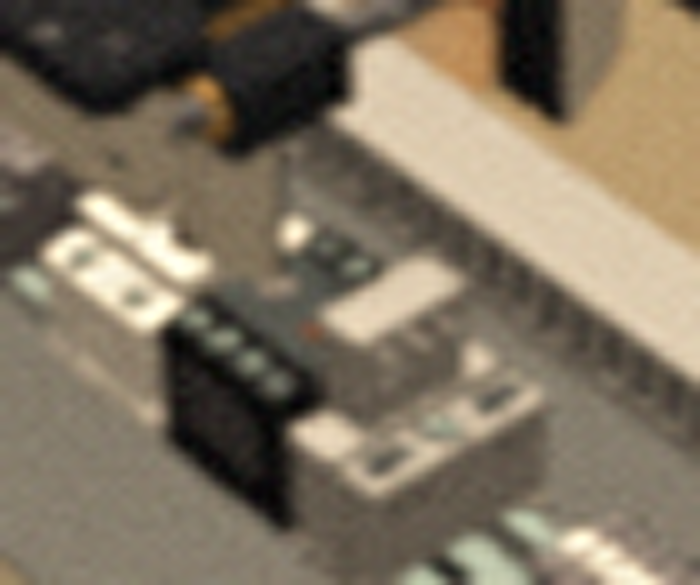

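```bash
python3 -m inch '[-0.2,1.5,0,0,0,0,0.52, -0.2,2.8,0,0,0,0,0.52, -0.2,3.1,0,0,0,0,0.52, -0.2,3.1,0,0,0,0,0.52, -0.2,3.1,0,0,0,0,0.52]'; python3 - <<'E'
from h import *
s=bot.capture("side"); o=bot.get_obs(); print(o["tool_pos"],o["tcp_rot"])
cv2.imwrite("pics/s8raw.png",s[:,:,::-1])
cv2.imwrite("pics/s8.png",cv2.resize(s[115:195,225:315,::-1],None,fx=8,fy=7,interpolation=cv2.INTER_CUBIC))
E
```

```text
time: 11.15
tool_pos: [502.9, 7.6, 119.8]
tcp_rot: [-3.138, -0.001, 1.6]
contact_force: [0.4, -0.9, 0.5]
grip_width: 69.7
[502.96053876   7.39680699 119.85836966] [-3.13851301e+00 -9.46039010e-04  1.59938405e+00]
```

View pics/s8.png

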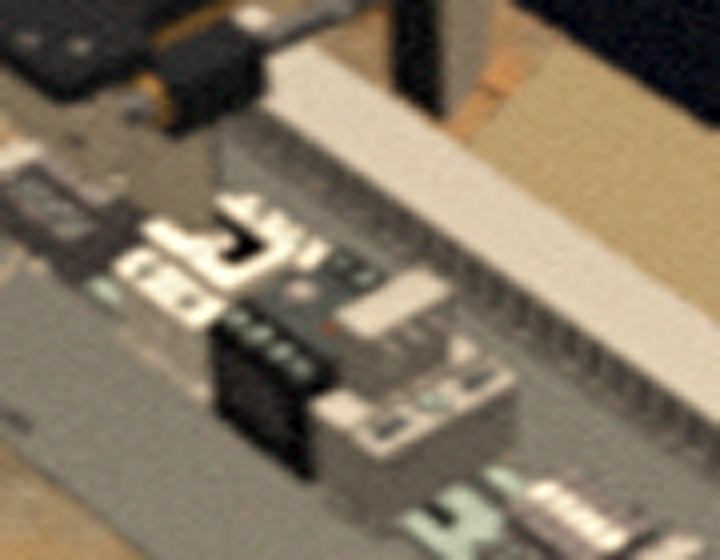

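```bash
python3 -m inch '[0.05,0,-2.5,0,0,0,0.52, 0.05,0,-5,0,0,0,0.52, 0.05,0,-7.5,0,0,0,0.52, 0.05,0,-8.7,0,0,0,0.52, 0.05,0,-8.8,0,0,0,0.52]';python3 -m inch '[0,0,0,0,0,0,0.3, 0,0,0,0,0,0,0.2, 0,0,0,0,0,0,0.1, 0,0,0,0,0,0,0.1, 0,0,0,0,0,0,0.08]'
```

```text
time: 11.7
tool_pos: [502.6, 7.3, 30.6]
tcp_rot: [-3.136, -0.001, 1.599]
contact_force: [0.3, 0.1, -0.4]
grip_width: 70.0
time: 12.2
tool_pos: [503.8, 7.1, 31.4]
tcp_rot: [-3.139, -0.001, 1.599]
contact_force: [1.9, -0.2, 2.6]
grip_width: 49.7
```

```bash
python3 -m inch '[0,0,0,0,0,0,-1, 0,0,0,0,0,0,-1, 0,0,0,0,0,0,-1, 0,0,0,0,0,0,-1, 0,0,0,0,0,0,-1]'; python3 -m inch '[0,-0.1,0,0,0,0,-1, 0,-0.2,0,0,0,0,-1, 0,-0.3,0,0,0,0,-1, 0,-0.3,0,0,0,0,-1, 0,-0.3,0,0,0,0,-1]'
```

```text
time: 12.7
tool_pos: [503.7, 7.1, 31.5]
tcp_rot: [-3.138, -0.001, 1.599]
contact_force: [-0.9, -0.2, 3.1]
grip_width: 48.0
time: 13.2
tool_pos: [503.6, 4.2, 31.5]
tcp_rot: [-3.138, -0.001, 1.599]
contact_force: [-1.5, 3.7, 3.1]
grip_width: 47.9
```

```bash
python3 -m inch '[0,-0.05,0,0,0,0,-1, 0,-0.1,0,0,0,0,-1, 0,-0.15,0,0,0,0,-1, 0,-0.15,0,0,0,0,-1, 0,-0.15,0,0,0,0,-1]'
```

```text
time: 13.7
tool_pos: [503.7, 2.6, 31.5]
tcp_rot: [-3.138, -0.001, 1.599]
contact_force: [-0.1, 3.6, 2.7]
grip_width: 47.8
```

```bash
python3 -m inch '[0,-0.05,0,0,0,0,-1, 0,-0.1,0,0,0,0,-1, 0,-0.15,0,0,0,0,-1, 0,-0.15,0,0,0,0,-1, 0,-0.15,0,0,0,0,-1]'
```

```text
time: 14.2
tool_pos: [503.7, 1.6, 31.5]
tcp_rot: [-3.138, -0.002, 1.599]
contact_force: [0.4, 5.9, 2.6]
grip_width: 47.7
```

```bash
python3 -m inch '[0,-0.05,0,0,0,0,-1, 0,-0.1,0,0,0,0,-1, 0,-0.15,0,0,0,0,-1, 0,-0.15,0,0,0,0,-1, 0,-0.15,0,0,0,0,-1]'; python3 - <<'E'
from h import *
s=bot.capture("side"); o=bot.get_obs(); print(o["tool_pos"],o["contact_force"])
cv2.imwrite("pics/s9raw.png",s[:,:,::-1])
cv2.imwrite("pics/s9.png",cv2.resize(s[115:195,225:315,::-1],None,fx=8,fy=7,interpolation=cv2.INTER_CUBIC))
E
```

```text
time: 14.7
tool_pos: [503.6, 1.5, 31.5]
tcp_rot: [-3.139, -0.004, 1.599]
contact_force: [1.1, 11.4, 3.8]
grip_width: 47.9
[503.61322152   1.52241142  31.51262964] [ 1.28630452 10.6567463   2.73715687]
```

View pics/s9.png

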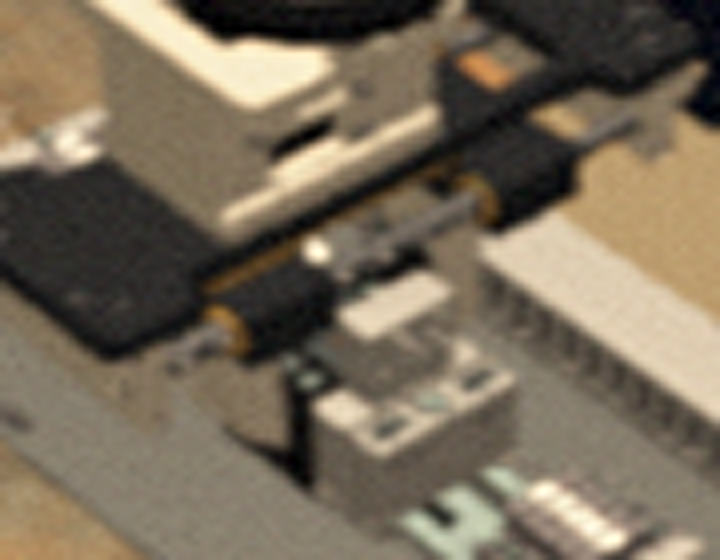

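```bash
python3 -m inch '[0,-0.1,0,0,0,0,-1, 0,-0.2,0,0,0,0,-1, 0,-0.24,0,0,0,0,-1, 0,-0.24,0,0,0,0,-1, 0,-0.24,0,0,0,0,-1]'; python3 - <<'E'
from h import *
s=bot.capture("side"); o=bot.get_obs(); print(o["tool_pos"],o["contact_force"],o["tcp_rot"],o["moment"])
cv2.imwrite("pics/s10raw.png",s[:,:,::-1])
cv2.imwrite("pics/s10.png",cv2.resize(s[145:190,255:300,::-1],None,fx=13,fy=13,interpolation=cv2.INTER_CUBIC))
E
```

```text
time: 15.25
tool_pos: [503.6, 1.5, 31.6]
tcp_rot: [-3.139, -0.007, 1.599]
contact_force: [1.5, 17.1, 4.0]
grip_width: 47.5
[503.58014564   1.50647288  31.53052766] [ 0.77643969 16.7322887   3.64939293] [-3.13866234 -0.00656169  1.59912668] [ 2.45613704 -0.15927109  0.23513557]
```

View pics/s10.png

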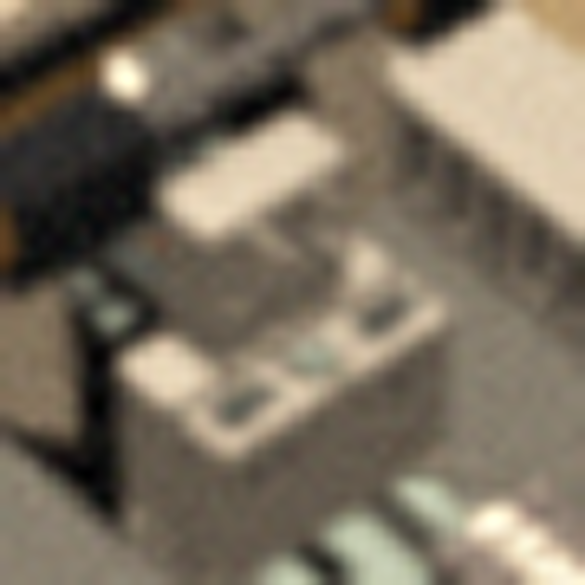

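```bash
python3 -c "
from plant import bot
print(bot.get_obs()['contact_force']); bot.close_job()"
```

```text
[ 0.77643969 16.7322887   3.64939293]
the job is handed in; nothing more can be done
```

The spacer is on the rail in the gap between the relay and the end clamp, and the arm was still gripping and pressing the relay against it when I handed the job in, at about 15 s. No verdict was reported.

- **Spacer placing:** I gripped it by its tab and lowered it into the gap. It stopped hard at 58.3 mm (58.4 mm expected), with 15.7 N when pressed. I then released it, and the side picture afterwards showed it astride the rail and the relay looking unmoved.
- **Pushing the relay:** I gripped it front and back (opening 48 mm) and slid it 5.6 mm towards the end clamp. It stopped at y = 1.5 mm and stayed there as I raised the push from 6 to about 17 N.
- **Last checks:** The last picture showed the spacer closed up between relay and clamp with no visible gap, and the fingers only on the relay. The tool tilt was under 0.01 rad.
- **Limits of these checks:** The top camera was blocked by the arm during the placing, so fit and flushness rest on the side view, contact force and arm position. My sizes in the side view were up to about 20% short because of image blur. The relay slid slightly further than the 4–5 mm I had estimated. The force was read at the wrist, so the push through the spacer itself was not measured separately.

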